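Close and lock the vacuum pump's filter cover

ROBOT

A 7-joint arm with a two-finger parallel gripper is mounted at the origin on a cart in front of the work surface, level with it; the furniture and walls round the work are solid. World frame = base frame: x ahead of the robot, y to its left, z up, the work surface at z = 0. Lengths are in m, angles in rad, forces in N, time in s.
With the tool pointing down it reaches from about 0.4 to 0.875 m from the base axis. Payload 6.5 kg.
Tool frame: the origin (TCP) lies between the finger pads; the fingertips stand 14 mm ahead of it and the grasp point (between the pads) lies 5 mm behind it; z points along the fingers, y is the line along which they close (so a half turn about z gives the same grasp; the last joint's range is limited). The gripper opens to 85 mm and grips with 20 to 120 N. Pads are 22 mm wide; open, the fingers measure 114 mm over their backs; the gripper's body (76 mm by 85 mm) begins 54 mm behind the grasp point. The pads swing forward as they close: fully open they stand 13 mm farther back than shut.
Start: joints at [1.114, 0.536, -0.004, 1.538, 0.003, 1.067, -0.071], TCP at [0.248, -0.601, 0.245] pointing down, gripper open.
Joint ranges: [-2.7, 2.7], [-0.37, 2.16], [-1.27, 1.26], [0.24, 2.4], [-1.31, 4.45], [0.19, 1.91], [-2.76, 2.76]. Speed limits (rad/s): [2.39, 2.39, 3.14, 3.14, 3.14, 3.14, 3.14].

INTERFACE

Orientations are given as a rotation vector (axis times angle).
In Python, from rig import state, get_image, calibration, robot gives the robot as it stands.
- The arm moves only by the tool move_arm, never from a script. Its argument "targets" is a list of rows, each a list of 6 numbers: the shift along the world's x, y, z in mm, then the turn, a rotation vector about the world's x, y, z in rad. In form: [[dx, dy, dz, ax, ay, az], ...]. A call has 1 to 10 rows; each row shifts and turns the commanded pose from where the row before left it; what a row does not reach is not made up. A row lasts 1/12 s, in which the tool goes at most 41.7 mm and 7.16 degrees, less where a joint would pass 70% of its speed; a pose out of reach is approached as far as the arm can. A call is refused whole if a number of a shift passes 41.7 or a number of a turn 0.125, either way. A call with a gripper value outside its range is refused whole. "claw" is the finger opening in mm, from 0 to 85.4, set as the call begins (left out, the last holds). The fingers move at their own pace and stop on an object; the grip force is fixed at half the most. Time passes only in rows, so rows that do not move let the fingers close. It gives the time, the measured TCP pose, the force, the opening and the grip force at its end, in the units of the state.
- state(): the state, without advancing time (a new reading comes with each control period).
- get_image(name): name is "scene" or "top" or "wrist"; returns the picture (480x640x3 uint8, blue, green, red); there is no depth.
- calibration(name): a dict with "fx", "fy", "cx", "cy" (pixels), "rvec" (rotation vector, rad) and "tvec" (3), from world to camera coordinates, as OpenCV has them. Camera axes: x right, y down, z forward; pixel columns grow to the right and rows downward; lengths in m; the calibration is good to about 2 mm. A picture is of the moment at which its call begins: read the wrist's pose just before it. calibration takes no time and is no camera call; for the wrist camera it gives the pose at the moment of the call.
- robot.finish_job(): hands the job in; it is judged then, once.
The state is a dict: "time_s": time; "joints": joint angles; "qvel": joint speeds; "joint_efforts": joint torques, N m; "position": TCP position; "eef_rot": TCP orientation; "ft_force": force on the tool from outside, world axes, zero at the start; "ft_torque": the same for the moment, N m; "grip_width": opening from 0.0 (shut) to 1.0 (fully open); "grip_force": force on a finger pad.
Only numpy, scipy, OpenCV 4.12 (cv2) and the standard library are available. Lean on these libraries where they do the work, as an engineer would, in place of code of your own. Each camera call takes 0.05 s, during which the arm holds its last target. There are 200 camera calls.

TASK

The filter of the bench vacuum pump has been changed and its cover still stands ajar. Using only the fingertips, gripping and lifting nothing, push the hinged cover down shut, then set the fingertips in the slot of the round quarter-turn fastener and turn it clockwise as far as it goes, so that the cover is locked down flush. Leave the things lying round the pump where they are.

Things in the scene. Friction and masses are not known exactly. Their poses are not given: they have to be found in the camera images.
- pump: Bench vacuum pump, fixed to the worktop, 190 mm deep (x), 326 mm wide (y). Origin: centre of its underside; x from its front (gauge side) to its back, y to its left. Right half: grey filter compartment, 176 x 170 mm, 118 mm high, centre 70 mm right of the origin, with the hinged cover. Left half: finned motor; its black terminal box, 143 mm high, begins 126 mm left of the fastener's axis.
- lid (a joint): Angle of the grey cover (181 mm hinge to front edge, 176 mm wide), rad: 0 = shut flush, grows as its front edge rises; starts 0.35 to 0.75. The hinge, at the back, is stiff: the cover stays where it is left. 1 to 4 N near the front edge pushes it down; the rubber gasket resists the last 2.5 mm with up to 8 N, and when let go the cover rests 0.5 to 2 mm proud (0.003 to 0.012 rad) until locked.
- cover_edge (a point): Point on the cover's top face, mid-width, 6 mm in from the front edge, 175 mm from the hinge axis along the cover; 126 mm above the worktop when shut. Its frame turns with the cover: x along the cover from front to hinge, y along the hinge to the pump's left, z out of the top face.
- cover_hinge (a point): Middle of the hinge axis, 122 mm above the worktop; the cover's top face lies 4 mm above this axis when shut.
- fastener (a joint): Turn of the quarter-turn fastener, rad: 0 = unlocked, pi/2 (hard stop) = locked, growing clockwise seen from above. Starts at 0 to 0.3; takes 0.05 to 0.2 N m. A 52 mm pawl under it swings beneath a sloped keeper at the front wall and draws the cover down. With the front edge 10 mm or more proud the pawl strikes the keeper and the turn is blocked; if turned first, the cover cannot shut.
- slot (a point): Centre of the slot's mouth, on the fastener's axis, 118 mm from the hinge, mid-width; 129 mm above the worktop when shut. Aluminium round rotor 67 mm across, level with a black bezel ring (82 mm across, 4.5 mm above the cover). Slot across it along this frame's y: 32 mm wide, 18 mm deep, 67 mm long. At 0 it lies parallel to the hinge; locked, it points front to back. z: up, out of the cover.
- screwdriver: Red-handled screwdriver lying loose on the worktop, 177 mm long; a bystander. Origin: centre of its underside.
- hex_key: Black hex key lying loose, 80 x 31 mm; a bystander. Origin: centre of its underside.
- stopper_1: Dark rubber stopper standing loose, 33 mm across, 26 mm high; a bystander. Origin: centre of its underside.
- joint_clip_1: Yellow plastic joint clip standing loose, 30 mm across, 18 mm high; a bystander. Origin: centre of its underside.

How it is judged:
On the way, in this order (a step that is already met when the one before it is completed fails the run):
1. the cover is pushed shut while the fastener is still unlocked (value of joint lid below 0.05 rad and value of joint fastener below 0.7 rad), for 0.1 s.
2. the fastener is being turned by the fingertips in its slot, with the cover down (z of the grasp point in the frame of slot below 0.012 m and horizontal distance between the grasp point and slot below 0.06 m and value of joint lid below 0.05 rad and value of joint fastener between 0.75 and 1.35 rad), for 0.05 s.
At the end, for the whole second after the job is handed in: The fastener stands at 1.4 rad or more (80 of its 90 degrees) and the cover is down within 0.012 rad (2 mm at its front edge) (value of joint fastener above 1.4 rad and value of joint lid below 0.012 rad and velocity of joint lid below 0.02 rad/s); the robot touches nothing.
It fails at once if the cover is lifted instead of pushed down (value of joint lid above 0.85 rad or (value of joint lid above 0.1 rad and velocity of joint lid above 0.1 rad/s)).
It fails at once if the screwdriver is moved more than 20 mm or lifted (distance of screwdriver from where it was at the start of the episode above 0.02 m).
It fails at once if the hex key is moved more than 20 mm or lifted (distance of hex_key from where it was at the start of the episode above 0.02 m).
It fails at once if the rubber stopper is moved more than 20 mm or lifted (distance of stopper_1 from where it was at the start of the episode above 0.02 m).
It fails at once if the yellow clip is moved more than 20 mm or lifted (distance of joint_clip_1 from where it was at the start of the episode above 0.02 m).
It also fails if it takes over 42 s, if anything falls off the work surface, if the arm or the gripper's body presses on something with over 40 N, if the wrist force passes 120 N, or if a joint passes its speed limit or range.

## Working session

There is one attempt and no reset: what is moved stays moved. The work goes in short steps, Python scripts to look and compute and a tool call to move; the robot and the scene stay as the last step left them, time stands still between calls to the robot, and variables do not carry over. Pictures are saved under pics/ and viewed, at most 10 in all, crops included, and the job is handed in when it is done.

Besides the shell and the picture viewer there is one more tool, called after "Call:" as a command line: name --pt "numbers of a row" for each row, then --argument value for the rest. move_arm: Moves the arm, as the interface text tells. Its arguments: {"type":"object","properties":{"targets":{"type":"array","items":{"type":"array","items":{"type":"number"}}},"claw":{"type":"number"}},"required":["targets"]}

```bash
mkdir -p pics
python3 - <<'E'
from rig import state,get_image,calibration
import cv2,numpy as np
for n in("scene","top"):
    cv2.imwrite(f"pics/{n}0.png",get_image(n))
    c=calibration(n);R=cv2.Rodrigues(np.array(c["rvec"]))[0];print(n,c["fx"],c["cx"],c["cy"],-R.T@np.array(c["tvec"]),R[2])
s=state();print(s["time_s"],s["position"],s["eef_rot"],s["grip_width"])
E
```

```text
scene 440.9905897518052 311.9947892332003 240.21158000390363 [ 0.04190863 -0.61762396  0.50591862] [ 0.56917092  0.68667175 -0.45224591]
top 509.52006035666034 317.4316164751508 241.65463615233753 [0.31356006 0.07910794 1.44311891] [ 0.17193452 -0.06484857 -0.98297161]
0.1 [ 0.24738547 -0.60050655  0.24449091] [-3.08030696e+00 -6.09747791e-01  6.78231486e-04] 0.9998338995883456
```

View pics/scene0.png

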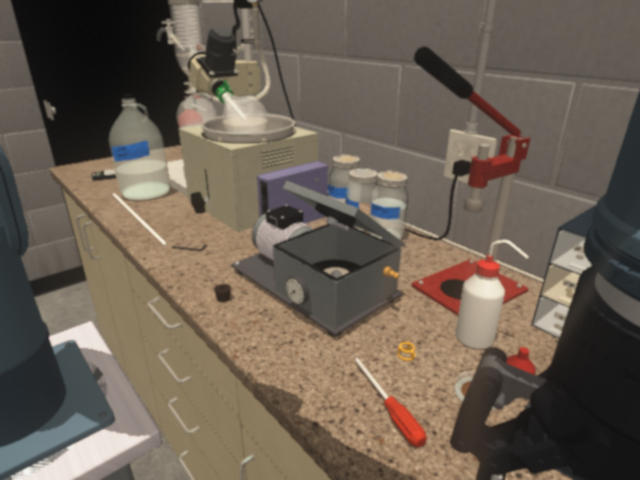

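View pics/top0.png

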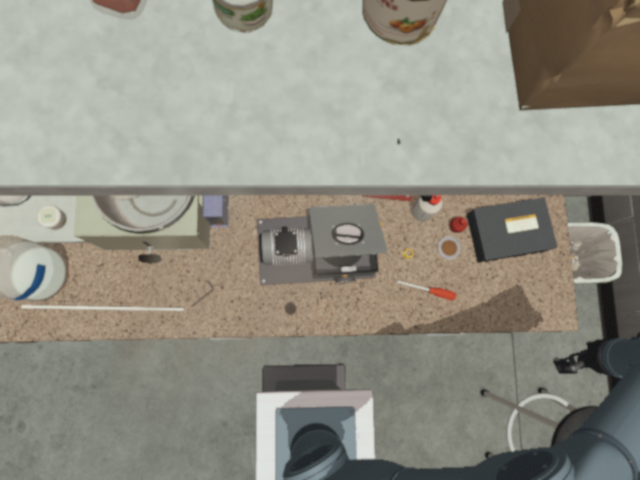

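The scene view shows the pump at about (330,270) with its cover ajar and the hinge towards the wall. In the top view the cover spans about (308..386, 205..262), with the fastener at (348,233), the screwdriver at (430,290), the clip at (407,254) and the stopper at (290,308). I'll crop closer for the corner pixels.

Run:
```python
import cv2,numpy as np
t=cv2.imread("pics/top0.png")[190:300,250:400];s=cv2.imread("pics/scene0.png")[170:330,225:415]
cv2.imwrite("pics/tc.png",cv2.resize(t,None,fx=5,fy=5,interpolation=cv2.INTER_CUBIC))
cv2.imwrite("pics/sc.png",cv2.resize(s,None,fx=3.75,fy=3.75,interpolation=cv2.INTER_CUBIC)[:600])
```

```text
(no output)
```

View pics/tc.png

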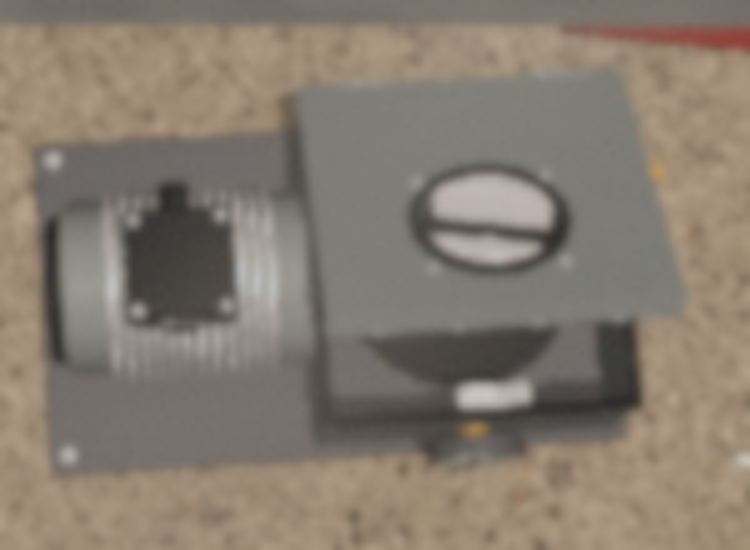

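View pics/sc.png

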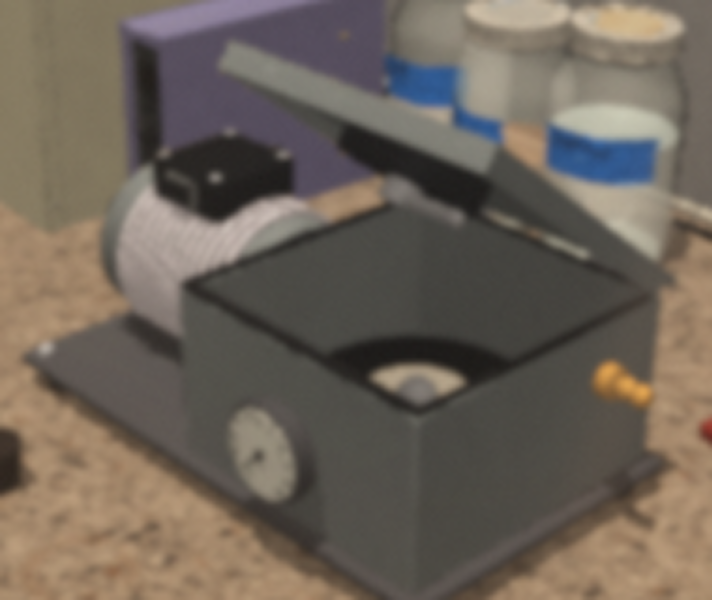

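The crops give the corners (crop pixels). Compartment top, scene view: (187,285), (418,410), (658,285). Cover front edge, scene view: (232,42) to (497,150). Cover in the top view: back (297,92), (615,72) and front (320,335), (683,310). Slot in the top view: (487,230).

```bash
cat > h.py <<'E'
import cv2,numpy as np
from rig import state,get_image,calibration
def ray(n,uv):
    c=calibration(n);R=cv2.Rodrigues(np.array(c["rvec"]))[0];C=-R.T@np.array(c["tvec"])
    return C,R.T@np.array([(uv[0]-c["cx"])/c["fx"],(uv[1]-c["cy"])/c["fy"],1])
def plane(n,uv,z):
    C,d=ray(n,uv);return C+d*(z-C[2])/d[2]
def tri(n1,u1,n2,u2):
    C,d=ray(n1,u1);D,e=ray(n2,u2)
    s=np.linalg.lstsq(np.c_[d,-e],D-C,rcond=None)[0];p,q=C+s[0]*d,D+s[1]*e
    return (p+q)/2,np.linalg.norm(p-q)
E
python3 - <<'E'
from h import *
np.set_printoptions(precision=4,suppress=True)
T=lambda x,y:(250+x/5,190+y/5)
S=lambda x,y:(225+x/3.75,170+y/3.75)
for k,p in dict(fl=(187,285),fr=(418,410),br=(658,285)).items(): print("comp",k,plane("scene",S(*p),.118))
print("hinge R",plane("scene",S(672,285),.122))
for k,p in dict(bl=(297,92),br=(615,72)).items(): print("top hinge",k,plane("top",T(*p),.124))
for k,p in dict(fl=(325,412),fr=(637,403)).items(): print("top comp",k,plane("top",T(*p),.118))
for k,p in dict(bl=(38,150),fl=(55,473)).items(): print("plate",k,plane("top",T(*p),.008))
print("lid FL",tri("top",T(320,335),"scene",S(232,42)))
print("lid FR",tri("top",T(683,310),"scene",S(497,150)))
for z in(.17,.18,.19): print("slot",plane("top",T(487,230),z))
for n,p in dict(clip=(407,254),stop=(290,308),sd1=(400,282),sd2=(455,296)).items(): print(n,plane("top",p,.01))
for z in (.5,.6,.8): print("shelf edge",z,plane("top",(348,190),z))
E
```

```text
comp fl [ 0.4603 -0.0026  0.118 ]
comp fr [ 0.4701 -0.1647  0.118 ]
comp br [ 0.6443 -0.1539  0.118 ]
hinge R [ 0.6435 -0.1632  0.122 ]
top hinge bl [0.6343 0.0118 0.124 ]
top hinge br [ 0.6447 -0.1595  0.124 ]
top comp fl [ 0.4637 -0.0004  0.118 ]
top comp fr [ 0.4665 -0.1654  0.118 ]
plate bl [0.629 0.155 0.008]
plate fl [0.4436 0.1453 0.008 ]
lid FL (array([0.4918, 0.0056, 0.2368]), np.float64(0.01057042873145364))
lid FR (array([ 0.5007, -0.1704,  0.2352]), np.float64(0.006896433600702368))
slot [ 0.5503 -0.0819  0.17  ]
slot [ 0.5484 -0.0807  0.18  ]
slot [ 0.5466 -0.0794  0.19  ]
clip [ 0.526  -0.2733  0.01  ]
stop [0.3771 0.0648 0.01  ]
sd1 [ 0.4456 -0.2491  0.01  ]
sd2 [ 0.4034 -0.4062  0.01  ]
shelf edge 0.5 [ 0.579 -0.044  0.5  ]
shelf edge 0.6 [ 0.5508 -0.0309  0.6   ]
shelf edge 0.8 [ 0.4945 -0.0048  0.8   ]
```

Estimates from these measurements:
- Pump yaw is about +3.3°.
- The hinge midpoint is near (0.640, -0.074), and the lid stands at about 0.65 rad.
- The slot, once shut, will be near (0.522, -0.081, 0.129).

Next I'll go above the cover's front edge with the fingers at 28 mm, turning them parallel to the hinge.

Call:
move_arm --pt "0 0 20 0 0 0.12" --pt "15 32 6 0 0 0.12" --pt "15 32 6 0 0 0.12" --pt "15 32 6 0 0 0.12" --pt "15 32 6 0 0 0.12" --pt "15 32 6 0 0 0.12" --pt "15 32 6 0 0 0.12" --pt "15 32 6 0 0 0.12" --pt "15 32 6 0 0 0.12" --pt "15 32 6 0 0 0.12" --claw 28

```text
time_s: 0.93
position: [0.3828, -0.3112, 0.3194]
eef_rot: [-2.192, -2.25, 0.001]
ft_force: [1.7, -0.8, 0.2]
grip_width: 0.325
grip_force: 0.0
```

Call:
move_arm --pt "15 32 4 0 0 0.12" --pt "15 32 4 0 0 0.12" --pt "15 32 4 0 0 0.12" --pt "15 32 4 0 0 0.12" --pt "15 32 4 0 0 0.12" --pt "15 32 0 0 0 0.12" --pt "5 20 0 0 0 0.12" --pt "0 10 0 0 0 0.12" --pt "0 0 0 0 0 0.12" --pt "0 0 0 0 0 0.12"

```text
time_s: 1.77
position: [0.4774, -0.0899, 0.339]
eef_rot: [-0.535, -3.095, -0.0]
ft_force: [-0.4, -0.3, -0.5]
grip_width: 0.331
grip_force: 0.0
```

Run:
```python
from h import *
s=state();R=cv2.Rodrigues(s["eef_rot"])[0];print(s["time_s"],s["position"],R[:,1],R[:,2],s["joints"],s["ft_force"])
C,d=ray("wrist",(320,240));print(C,d)
cv2.imwrite("pics/w1.png",get_image("wrist"))
```

```text
1.7667 [ 0.47744303 -0.08985263  0.33902464] [ 3.35919949e-01  9.41890538e-01 -3.60719488e-05] [-6.10615109e-04  1.79475054e-04 -9.99999797e-01] [ 0.6967192   0.22070886 -0.69621678  1.8134318   0.1533804   1.16262198
  1.1793991 ] [-0.41165427 -0.27196431 -0.45822072]
[ 0.41573804 -0.06816334  0.46797553] [ 0.23116058 -0.09824012 -0.9681108 ]
```

View pics/w1.png

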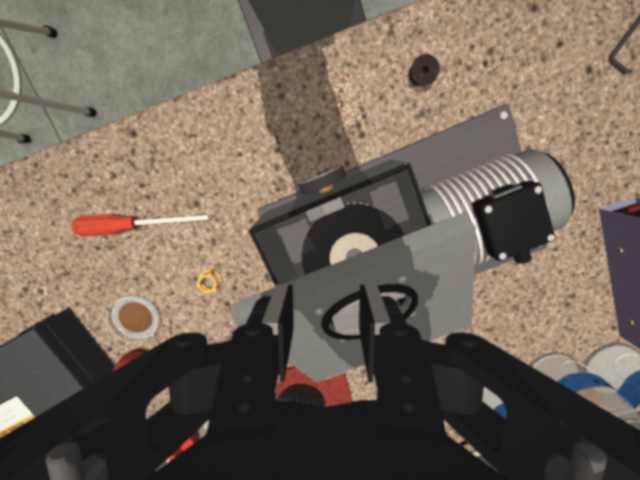

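The wrist view shows the cover's front edge from (232,307) to (470,215), centred near (351,261), with the fingers over it, which matches my estimate. Next I'll lower just above the front edge and finish the turn.

Call:
move_arm --pt "5 2 -10 0 0 0.12" --pt "5 2 -15 0 0 0.12" --pt "5 2 -15 0 0 0.11" --pt "5 1 -15 0 0 0" --pt "5 0 -12 0 0 0" --pt "0 0 -6 0 0 0" --pt "0 0 -3 0 0 0"

```text
time_s: 2.4
position: [0.5021, -0.0841, 0.2622]
eef_rot: [-0.004, -3.14, -0.001]
ft_force: [0.1, -0.1, -0.1]
grip_width: 0.327
grip_force: 0.0
```

Call:
move_arm --pt "0 0 -4 0 0 0" --pt "0 0 -4 0 0 0" --pt "0 0 -4 0 0 0" --pt "-1 0 -4 0 0 0" --pt "-2 0 -4 0 0 0" --pt "-2 0 -4 0 0 0"

```text
time_s: 2.9
position: [0.4964, -0.0843, 0.2393]
eef_rot: [-0.002, -3.139, 0.002]
ft_force: [-4.7, -1.0, 4.9]
grip_width: 0.331
grip_force: 2.6
```

Call:
move_arm --pt "-3 0 -5 0 0 0" --pt "-3 0 -5 0 0 0" --pt "-2 0 -5 0 0 0" --pt "-2 0 -5 0 0 0" --pt "-2 0 -5 0 0 0" --pt "-2 0 -5 0 0 0" --pt "-2 0 -5 0 0 0" --pt "-2 0 -5 0 0 0" --pt "-1 0 -5 0 0 0" --pt "-1 0 -5 0 0 0"

```text
time_s: 3.73
position: [0.4779, -0.0838, 0.1889]
eef_rot: [0.001, 3.141, 0.0]
ft_force: [-1.4, -0.8, 2.4]
grip_width: 0.327
grip_force: 0.7
```

Call:
move_arm --pt "-1 0 -5 0 0 0" --pt "-1 0 -5 0 0 0" --pt "-1 0 -5 0 0 0" --pt "-1 0 -5 0 0 0" --pt "-1 0 -5 0 0 0" --pt "0 0 -5 0 0 0" --pt "0 0 -4 0 0 0" --pt "0 0 -3 0 0 0"

```text
time_s: 4.4
position: [0.4723, -0.0839, 0.1517]
eef_rot: [-0.001, -3.141, -0.0]
ft_force: [-2.1, -0.3, 0.7]
grip_width: 0.324
grip_force: 0.7
```

Call:
move_arm --pt "0 0 -3 0 0 0" --pt "0 0 -3 0 0 0" --pt "0 0 -2 0 0 0" --pt "0 0 -2 0 0 0"

```text
time_s: 4.73
position: [0.4726, -0.0839, 0.1421]
eef_rot: [-0.001, -3.142, -0.0]
ft_force: [-1.5, 0.5, 1.4]
grip_width: 0.326
grip_force: 0.8
```

Call:
move_arm --pt "0 0 -1 0 0 0" --pt "0 0 -1 0 0 0" --pt "0 0 0 0 0 0"

```text
time_s: 4.98
position: [0.4726, -0.0839, 0.1404]
eef_rot: [-0.001, -3.141, 0.0]
ft_force: [-2.0, -0.3, 2.8]
grip_width: 0.329
grip_force: 1.2
```

Call:
move_arm --pt "0 0 -1 0 0 0" --pt "0 0 -1 0 0 0" --pt "0 0 -1 0 0 0" --pt "0 0 0 0 0 0"

```text
time_s: 5.32
position: [0.4726, -0.0839, 0.1386]
eef_rot: [-0.001, -3.141, 0.002]
ft_force: [-8.1, 0.1, 19.9]
grip_width: 0.329
grip_force: 9.8
```

Call:
move_arm --pt "0 0 -1 0 0 0" --pt "0 0 -1 0 0 0" --pt "0 0 0 0 0 0"

```text
time_s: 5.57
position: [0.4726, -0.0839, 0.1382]
eef_rot: [-0.001, -3.141, 0.004]
ft_force: [-14.0, 1.7, 41.6]
grip_width: 0.329
grip_force: 21.1
```

The cover is shut. I'll lift off and look at the slot.

Call:
move_arm --pt "0 0 5 0 0 0" --pt "0 0 15 0 0 0" --pt "-10 0 20 0 0 0" --pt "-10 0 20 0 0 0" --pt "-10 0 20 0 0 0" --pt "-10 0 20 0 0 0" --pt "-10 0 10 0 0 0" --pt "0 0 0 0 0 0" --pt "0 0 0 0 0 0"

```text
time_s: 6.32
position: [0.423, -0.0844, 0.2455]
eef_rot: [0.002, 3.14, -0.002]
ft_force: [0.2, 1.0, -0.5]
grip_width: 0.333
grip_force: 0.0
```

Run:
```python
from h import *
print(state()["position"],state()["ft_force"])
w=get_image("wrist");t=get_image("top");cv2.imwrite("pics/t2.png",t);cv2.imwrite("pics/w2.png",w)
c=cv2.resize(t[200:280,290:400],None,fx=4,fy=4,interpolation=cv2.INTER_CUBIC)
o=np.zeros((600,800,3),np.uint8);o[:320,:440]=c;o[:300,440:800]=cv2.resize(w[240:,160:448],(360,300));o[320:600,:373]=cv2.resize(w,(373,280))
s=get_image("scene")[200:330,250:420];o[310:590,434:800]=cv2.resize(s,(366,280))
cv2.imwrite("pics/m2.png",o)
```

```text
[ 0.42302381 -0.08442793  0.24553229] [ 0.19393887  1.02547768 -0.4993212 ]
```

View pics/m2.png

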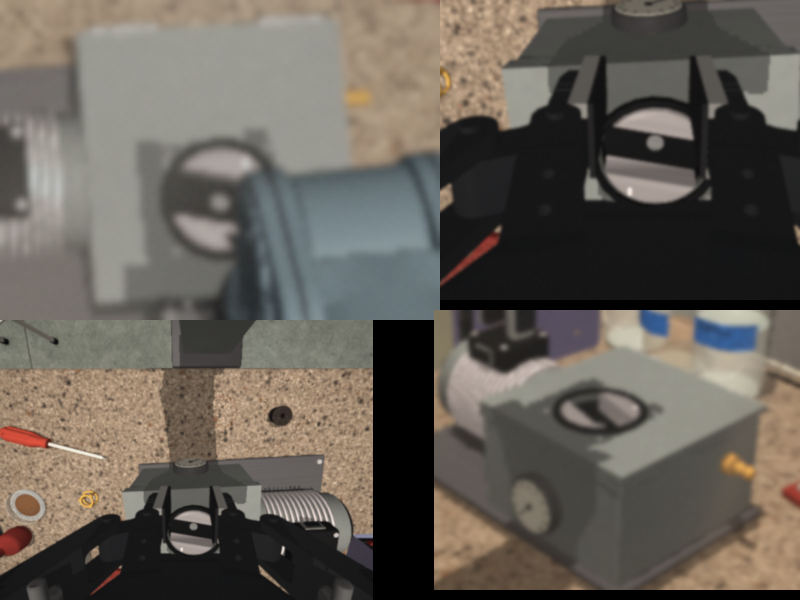

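The cover is shut and the fastener is unlocked. In the wrist view the bezel is centred near (332,362), and in the top view near (345.5,249.4). Next I'll measure the slot's centre and direction.

Run:
```python
from h import *
np.set_printoptions(precision=4,suppress=True)
w=cv2.imread("pics/w2.png");g=cv2.cvtColor(w,cv2.COLOR_BGR2GRAY)
print("c wrist",plane("wrist",(332,361.6),.1305),"c top",plane("top",(345.5,249.4),.1305))
# far (upper in image) segment of the rotor: its lower border is a slot edge at the mouth
pts=[]
for u in range(300,364,2):
    col=g[318:365,u].astype(float);d=np.diff(cv2.GaussianBlur(col[:,None],(1,5),0)[:,0])
    b=np.where(col>130)[0]
    if len(b): pts.append((u,318+b[0],318+b[b<30].max() if (b<30).any() else -1))
print(pts)
P=np.array([plane("wrist",(u,v),.129)[:2] for u,t,v in pts if 312<=u<=345 and v>0])
vx,vy,x0,y0=cv2.fitLine(P.astype(np.float32),cv2.DIST_HUBER,0,.01,.01).ravel();print("edge dir",vx,vy,np.degrees(np.arctan2(vy,vx)),x0,y0)
print(cv2.imwrite("pics/rot.png",cv2.resize(w[310:410,270:400],None,fx=6,fy=6,interpolation=cv2.INTER_CUBIC)))
```

```text
c wrist [ 0.5161 -0.0791  0.1305] c top [ 0.5219 -0.0809  0.1305]
[(302, np.int64(339), np.int64(340)), (304, np.int64(337), np.int64(341)), (306, np.int64(335), np.int64(341)), (308, np.int64(334), np.int64(341)), (310, np.int64(333), np.int64(342)), (312, np.int64(332), np.int64(342)), (314, np.int64(331), np.int64(342)), (316, np.int64(330), np.int64(343)), (318, np.int64(330), np.int64(343)), (320, np.int64(329), np.int64(343)), (322, np.int64(329), np.int64(344)), (324, np.int64(328), np.int64(344)), (326, np.int64(328), np.int64(344)), (328, np.int64(328), np.int64(345)), (330, np.int64(328), np.int64(345)), (332, np.int64(328), np.int64(345)), (334, np.int64(328), np.int64(346)), (336, np.int64(328), np.int64(346)), (338, np.int64(328), np.int64(346)), (340, np.int64(328), np.int64(347)), (342, np.int64(329), np.int64(347)), (344, np.int64(330), np.int64(347)), (346, np.int64(330), np.int64(347)), (348, np.int64(331), np.int64(347)), (350, np.int64(332), np.int64(347)), (352, np.int64(332), np.int64(347)), (354, np.int64(333), np.int64(347)), (356, np.int64(334), np.int64(347)), (358, np.int64(336), np.int64(347)), (360, np.int64(342), np.int64(347))]
edge dir 0.18564801 0.9826163 79.30108 0.50276655 -0.08112405
True
```

View pics/rot.png

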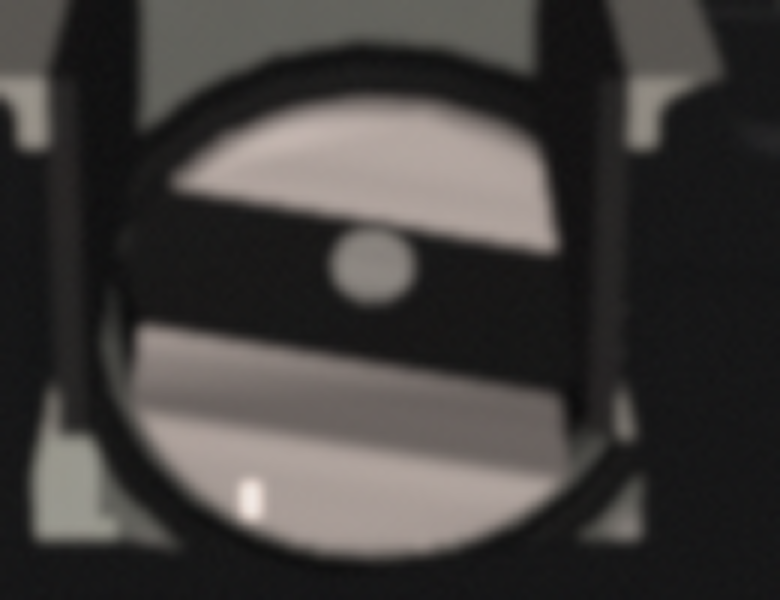

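The slot's mouth has edges from (172,185) to (560,250) and from (135,408) to (560,473) in the crop. Its direction is about 80° (fastener about 0.23 rad) and its centre about (0.520, -0.080). I'll align the fingers and lower into it.

Call:
move_arm --pt "20 1 0 0 0 -0.09" --pt "25 1 0 0 0 -0.08" --pt "25 1 0 0 0 0" --pt "20 1 -10 0 0 0" --pt "7 0 -20 0 0 0" --pt "0 0 -20 0 0 0" --pt "0 0 -20 0 0 0" --pt "0 0 -16 0 0 0" --pt "0 0 -8 0 0 0" --pt "0 0 0 0 0 0" --claw 22

```text
time_s: 7.3
position: [0.5183, -0.0795, 0.1488]
eef_rot: [-0.267, -3.126, -0.001]
ft_force: [0.0, 0.3, 1.2]
grip_width: 0.258
grip_force: 0.0
```

Call:
move_arm --pt "0 0 -3 0 0 0" --pt "0 0 -3 0 0 0" --pt "0 0 -3 0 0 0" --pt "0 0 -3 0 0 0" --pt "0 0 0 0 0 0"

```text
time_s: 7.72
position: [0.5195, -0.0801, 0.1392]
eef_rot: [-0.268, -3.13, 0.0]
ft_force: [1.0, -0.3, 0.8]
grip_width: 0.261
grip_force: 0.0
```

Call:
move_arm --pt "0 0 -3 0 0 0" --pt "0 0 -3 0 0 0" --pt "0 0 -3 0 0 0" --pt "0 0 0 0 0 0"

```text
time_s: 8.05
position: [0.5192, -0.08, 0.1297]
eef_rot: [-0.268, -3.129, -0.0]
ft_force: [-0.2, 0.3, -0.6]
grip_width: 0.259
grip_force: 0.0
```

Call:
move_arm --pt "0 0 -2 0 0 0" --pt "0 0 0 0 0 0"

```text
time_s: 8.22
position: [0.5195, -0.08, 0.128]
eef_rot: [-0.268, -3.13, -0.0]
ft_force: [-0.3, 0.2, 0.7]
grip_width: 0.257
grip_force: 0.0
```

The fingertips are in the slot without contact. Now I'll turn clockwise.

Call:
move_arm --pt "0 0 0 0 0 -0.08" --pt "0 0 0 0 0 -0.08" --pt "0 0 0 0 0 -0.08" --pt "0 0 0 0 0 -0.08" --pt "0 0 0 0 0 -0.08" --pt "0 0 0 0 0 -0.08"

```text
time_s: 8.72
position: [0.5204, -0.0809, 0.1286]
eef_rot: [1.01, 2.973, -0.001]
ft_force: [1.4, -2.0, -1.7]
grip_width: 0.259
grip_force: 1.3
```

Call:
move_arm --pt "0 0 0 0 0 -0.08" --pt "0 0 0 0 0 -0.08" --pt "0 0 0 0 0 -0.08" --pt "0 0 0 0 0 -0.08" --pt "0 0 0 0 0 -0.08" --pt "0 0 0 0 0 -0.08"

```text
time_s: 9.22
position: [0.52, -0.0812, 0.1285]
eef_rot: [1.688, 2.648, -0.001]
ft_force: [0.0, -3.6, -1.3]
grip_width: 0.257
grip_force: 1.4
```

```bash
python3 -c "
from rig import state
s=state();print(s['ft_force'],s['ft_torque'],s['eef_rot'],s['joints'])"
```

```text
[ 0.04577611 -3.55542636 -1.28416683] [-0.67699472 -0.1997013   0.04798025] [ 1.68822656e+00  2.64763492e+00 -1.04250405e-03] [ 0.3570961   0.52160652 -0.36743196  1.93719484  0.27380894  0.72994053
  0.26437246]
```

Call:
move_arm --pt "0 0 0 0 0 -0.08" --pt "0 0 0 0 0 -0.08" --pt "0 0 0 0 0 -0.08" --pt "0 0 0 0 0 -0.08" --pt "0 0 0 0 0 -0.08" --pt "0 0 0 0 0 0"

```text
time_s: 9.72
position: [0.5196, -0.0806, 0.1284]
eef_rot: [2.179, 2.262, -0.001]
ft_force: [-0.7, -1.7, 0.7]
grip_width: 0.26
grip_force: 0.7
```

Call:
move_arm --pt "0 0 0 0 0 -0.06" --pt "0 0 0 0 0 -0.06" --pt "0 0 0 0 0 -0.04" --pt "0 0 0 0 0 0"

```text
time_s: 10.05
position: [0.5193, -0.0805, 0.1282]
eef_rot: [2.349, 2.086, -0.002]
ft_force: [0.3, -2.7, 0.9]
grip_width: 0.258
grip_force: 3.0
```

```bash
python3 -c "
from rig import state
s=state();print(s['ft_force'],s['ft_torque'],s['eef_rot'])"
```

```text
[ 0.31422926 -2.73715892  0.9370355 ] [-0.51870299  0.21889465  0.11397808] [ 2.34920830e+00  2.08557805e+00 -1.73868346e-03]
```

Call:
move_arm --pt "0 0 0 0 0 -0.04" --pt "0 0 0 0 0 -0.04" --pt "0 0 0 0 0 0"

```text
time_s: 10.3
position: [0.5192, -0.0803, 0.1282]
eef_rot: [-2.43, -1.991, 0.001]
ft_force: [-0.7, -2.6, 0.6]
grip_width: 0.257
grip_force: 3.1
```

```bash
python3 -c "
from rig import state
s=state();print(s['ft_force'],s['ft_torque'],s['eef_rot'])"
```

```text
[-0.67814662 -2.5741309   0.64934675] [-0.46275809  0.26565191  0.11183362] [-2.43030255e+00 -1.99056265e+00  1.46767546e-03]
```

Call:
move_arm --pt "0 0 0 0 0 -0.04" --pt "0 0 0 0 0 -0.04" --pt "0 0 0 0 0 0"

```text
time_s: 10.55
position: [0.5192, -0.08, 0.1282]
eef_rot: [-2.508, -1.892, 0.001]
ft_force: [-1.8, -2.0, -0.2]
grip_width: 0.256
grip_force: 3.1
```

```bash
python3 -c "
from rig import state
s=state();print(s['ft_force'],s['ft_torque'],s['eef_rot'])"
```

```text
[-1.82576862 -2.04169261 -0.23684719] [-0.35860326  0.26663062  0.10724143] [-2.50760339e+00 -1.89193674e+00  1.22115900e-03]
```

Call:
move_arm --pt "0 0 0 0 0 -0.04" --pt "0 0 0 0 0 -0.04" --pt "0 0 0 0 0 0"

```text
time_s: 10.8
position: [0.5196, -0.0799, 0.1283]
eef_rot: [2.579, 1.793, -0.001]
ft_force: [-1.1, -1.7, 0.3]
grip_width: 0.259
grip_force: 19.2
```

```bash
python3 -c "
from rig import state
s=state();print(s['ft_force'],s['ft_torque'],s['eef_rot'])"
```

```text
[-1.06246551 -1.67935972  0.26946367] [-0.40632686  0.24727987  0.7954125 ] [ 2.57947197e+00  1.79260775e+00 -5.35533648e-04]
```

The torque rose to 0.8 N m, so the fastener is at its hard stop. I'll back off within the play, lift out and check.

Call:
move_arm --pt "0 0 0 0 0 0.08" --pt "0 0 0 0 0 0.08" --pt "0 0 0 0 0 0.04" --pt "0 0 6 0 0 0" --pt "0 0 12 0 0 0" --pt "0 0 20 0 0 0" --pt "-15 0 25 0 0 0" --pt "-30 0 25 0 0 0" --pt "-30 0 25 0 0 0" --pt "0 0 0 0 0 0"

```text
time_s: 11.63
position: [0.4423, -0.0802, 0.2454]
eef_rot: [2.39, 2.034, 0.003]
ft_force: [0.2, 0.9, -0.0]
grip_width: 0.258
grip_force: 0.0
```

Run:
```python
from h import *
w=get_image("wrist");s=get_image("scene")
o=np.zeros((480,800,3),np.uint8);o[:330,:440]=cv2.resize(w,(440,330));o[:276,440:800]=cv2.resize(s[200:330,250:420],(360,276))
cv2.imwrite("pics/m3.png",o);print(state()["ft_force"],state()["position"])
```

```text
[ 0.3265032  -0.10462975  0.10277975] [ 0.4451025  -0.0799678   0.24282271]
```

View pics/m3.png

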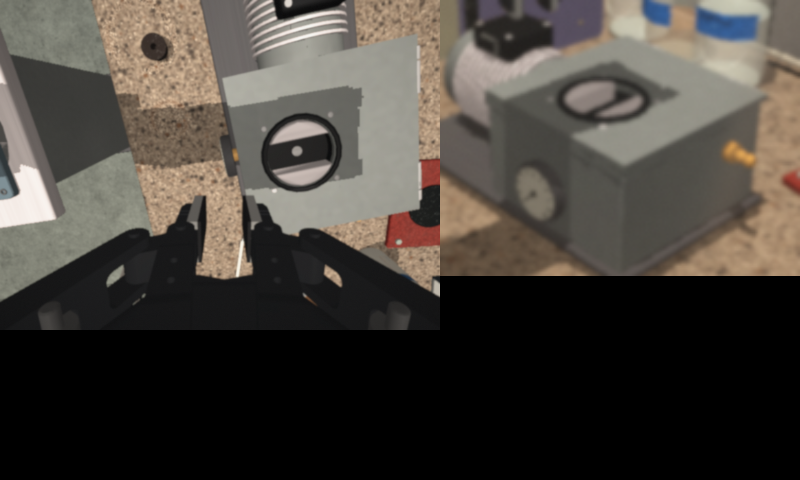

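The slot now runs front to back, parallel to the cover's sides (slot near (300,150)), and the cover is flush. I'll hand in.

```bash
python3 -c "
from rig import robot
print(robot.finish_job())"
```

```text
the job is handed in; nothing more can be done
None
```

The cover is pushed shut, the fastener is turned clockwise to its hard stop so the cover sits flush, and the arm was clear of the pump when I handed the job in; the verdict wasn't shown.

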